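# Press a bronze bush home on a ratchet arbor press

### The arm

A 7-joint arm with a two-finger parallel gripper is mounted at the origin on the work surface. World frame = base frame: x ahead of the robot, y to its left, z up, the work surface at z = 0. Lengths are in m, angles in rad, forces in N, time in s.
With the tool pointing down it reaches from about 0.425 to 0.925 m from the base axis. Payload 6.8 kg.
Tool frame: the origin (TCP) lies on the centre line of the jaws, within the pads' length; the fingertips stand 8 mm ahead of it and the grasp point (between the pads) lies 11 mm behind it (r.finger_overhang is the distance from the TCP to the fingertips, in m); x points along the fingers, z is the direction in which the jaws open and shut, and the axes are right-handed (so a half turn about x gives the same grasp; the last joint's range is limited). The gripper opens to 85 mm and grips with 20 to 120 N. Pads are 22 mm wide; open, the fingers measure 114 mm over their backs; the gripper's body (76 mm by 85 mm) begins 54 mm behind the grasp point. The pads swing forward as they close: fully open they stand 13 mm farther back than shut.
Start: joints at [1.146, 0.477, 0.022, 1.555, -0.011, 1.109, -0.083], TCP at [0.21, -0.641, 0.239] pointing down, gripper open.
Joint ranges: [-2.96, 2.96], [-0.34, 2.1], [-1.41, 1.46], [0.24, 2.44], [-1.37, 4.51], [0.17, 1.92], [-2.96, 2.96]. Speed limits (rad/s): [2.39, 2.39, 3.14, 3.14, 3.14, 3.14, 3.14].

### API

Orientations are given as a rotation vector (axis times angle).
In Python, from bench import r gives the robot as it stands. The module is installed in compiled form; this text tells all that it offers.
- The arm moves only by the tool play_rows, never from a script. Its argument "plan" is a list of rows, each a list of 5 numbers: the opening, from -1 (shut) to 1 (fully open), then the shift along the world's x, y, z in m, then the turn about the world's z in rad. A call has 1 to 10 rows; each row is the pose to reach, as a shift and turn from the pose commanded when the call began; what a row does not reach only later rows make up. A row lasts 1/10 s, in which the tool goes at most 50 mm and 8.59 degrees, less where a joint would pass 70% of its speed; a pose out of reach is approached as far as the arm can. A call with a gripper value outside its range is refused whole. The fingers move at their own pace and stop on an object; "force" is the grip in N (left out, the last holds). Time passes only in rows, so rows that repeat a pose let the fingers close. It gives the time, the measured TCP pose, the force and the opening at its end, in the units of the state.
- r.get_obs(): the state, without advancing time (a new reading comes with each control period).
- r.grab_frame(name): name is "scene" or "top" or "wrist"; returns a dict with "pixels" (400x640x3 uint8, blue, green, red), "z_map" (400x640 float32, m along the optical axis (not along the pixel's ray), 0 where there is no reading), "vfov" (degrees; the focal length in pixels is half the picture's height over the tangent of half this angle, whatever the lens; pixels are square), "cx", "cy" (the principal point, pixels), "R" (3x3) and "t" (3): a world point X has camera coordinates R X + t; the wrist camera has in their place "tool_from_camera" (4x4, takes a point from camera to tool coordinates, whose origin is the TCP and whose axes are the tool frame's). Camera axes: x right, y down, z forward; pixel columns grow to the right and rows downward; lengths in m; the calibration is good to about 2 mm. A picture is of the moment at which its call begins: read the wrist's pose just before it.
- r.hand_in(): hands the job in, once; it reports no verdict.
Trained networks look in a picture, given as the dict that the camera call returned (one of the last four; its "shot" number tells which), for a name from the list of things; names that differ only in an ending like _2 or _b are one class to them, and where a whole thing is asked for, a point or a joint stands for the part that bears it (a point fixed in the world has none). Each returns a list of dicts, best first, with "conf" (0 to 1); they miss things now and then, are a little off and sometimes report something else, mostly with a low value. They report only what shows in the picture. A call takes as long as a camera call. They do not tell look-alikes from the thing itself.
- r.outline_of(picture, label): "mask" (400x640 bool, what is visible of it) and "bbox" ([left, top, right, bottom] as shares, 0 to 1, of the picture: columns of its width, rows of its height, round what is visible of it).
- r.pinpoint(picture, label): "position" ([column, row] as shares, 0 to 1, of the picture: columns of its width, rows of its height: a listed point, or the origin of a listed thing).
The state is a dict: "clock": time; "joints": joint angles; "qvel": joint speeds; "tau": joint torques, N m; "tcp_pos": TCP position; "orientation": TCP orientation; "contact_force": force on the tool from outside, world axes, zero at the start; "moment": the same for the moment, N m; "grip_width": finger opening in m.
Only numpy, scipy, OpenCV 4.12 (cv2) and the standard library are available. Lean on these libraries where they do the work, as an engineer would, in place of code of your own. Each camera call takes 0.05 s, during which the arm holds its last target.

### The job

The flanged bronze bush is started in its housing under the bench press. Throw the press's holding pawl (red knob) up off the ratchet wheel and right over, away from the wheel, so that it stays back on its stop, then push the hand lever down until the bush's flange sits fully home on the housing, and let go. Leave the housing in its place under the ram and the pawl thrown back, and do not knock the other things on the bench about.

Things in the scene. Friction and masses are not known exactly. Their poses are not given: they have to be found in the camera images.
- press: Blue-grey cast bench press, bolted down; foot 200 x 116 mm, head top 225 mm, steel ram to 283 mm high. Origin on the bench under the ram; x from the ram to the column (front is -x), y to the ratchet wheel's side, z up. A shaft along y carries a 24-tooth ratchet wheel (radius 44 mm, +y side) and a hand lever (-y side), and drives the ram 18 mm down per rad
- lever_axis (a point): Point on the shaft's axis in the plane in which the lever ball swings: press frame (30, -45, 185) mm. Fixed to the press
- lever_ball (a point): Centre of the black ball (36 mm diameter) at the end of the hand lever, 175 mm from lever_axis: at lever_axis + 175 mm * (-cos e along press x, sin e up), with e = 35 degrees minus the shaft angle. The lever is a 13 mm round bar that points to the press's front
- shaft (a joint): Lever angle, rad, 0 (ball highest, 285 mm) to 1.20, growing as the ball goes down; starts at 0.05 to 0.40 and stays where left (1 to 2 N moves the ball down, 7 N up). With the pawl on the wheel it goes down at most one tooth (0.26) and is blocked; up is free. With it off, the ram meets the bush at about 0.60, then needs about 5 to 10 N at the ball; the flange is home, a hard stop, at about 1.05
- pawl_pivot (a point): Point on the pawl's pivot axis (parallel to press y) in the plane in which the middle of the red knob swings: press frame (-18, 63, 243) mm. Fixed to the press
- pawl_knob (a point): Middle of the pawl's red knob, a 14 mm round pin, 34 mm long, parallel to press y, standing out from the pawl's outer (+y) face, 40 mm from pawl_pivot. The pawl itself is inboard of the knob, 17 mm from this point
- latch (a joint): Pawl angle, rad, 0 to 2.35, growing as its knob is lifted up and over to the press's front. At 0 to 0.25 it lies on the wheel by its weight (90 g), pointing to the column: the knob's direction from pawl_pivot is 19 degrees below level at 0. Past about 2.05 it falls on by itself to its stop at 2.35 (knob up, leaning 26 degrees to the front) and stays
- housing: Aluminium bearing housing, loose on the press's anvil under the ram (anvil 35 mm high): flange 66 x 66 x 10 mm, hub 44 mm diameter, 34 mm high in all. Origin under its centre, z up
- bush (a joint): How far the bronze bush (flange 34 mm diameter, 4 mm thick) has been pressed in, in m: 0 at the start (flange 8 mm above the hub), 0.008 with the flange sitting on the hub. It is a light press fit, 60 N under the ram
- drill: Bystander: yellow and black cordless drill standing on its battery, 170 x 66 x 178 mm, origin under its grip
- bottle: Bystander: green bottle, 64 mm diameter, 190 mm high, origin under its centre
- mallet: Bystander: mallet with black head, 275 mm long, 59 mm high, lying; origin along the handle
- bush_bin: Bystander: red bin with spare bushes, 150 x 100 x 60 mm, origin under its centre
- done_tray: Bystander: grey tray with two finished housings, 180 x 110 x 45 mm, origin under its centre
- screwdriver: Bystander: blue-handled screwdriver lying on the bench
- caliper: Bystander: caliper lying on the bench, 200 mm long, 14 mm high
Not all that is in view belongs to the job. Of the things that look like the housing, the smallest one is meant.

How it is judged:
On the way:
1. the pawl is thrown off the ratchet wheel and rests on its stop, with the bush not yet pressed (value of joint latch above 2.15 rad and value of joint bush below 0.002 m), for 0.2 s.
At the end, for the whole second after the job is handed in: The bush is pressed in to within 1.5 mm of its flange sitting on the housing, the pawl rests thrown back on its stop (latch above 2.15 rad), the lever is at rest, and the housing lies flat within 8 mm of where it was (value of joint bush above 0.0065 m and value of joint latch above 2.15 rad and distance of housing from where it was at the start of the episode below 0.008 m and angle between housing's own z axis and vertical below 0.1 rad and velocity of joint shaft between -0.05 and 0.05 rad/s); the robot touches nothing.
It fails at once if another thing on the bench is pushed more than 30 mm (distance of any of drill, bottle, mallet, bush_bin, done_tray, screwdriver, caliper from where it was at the start of the episode above 0.03 m).
It also fails if it takes over 51 s, if anything falls off the work surface, if the arm or the gripper's body presses on something with over 40 N, if the wrist force passes 120 N, or if a joint passes its speed limit or range.

## Working session

There is one attempt and no reset: what is moved stays moved. The work goes in short steps, Python scripts to look and compute and a tool call to move; the robot and the scene stay as the last step left them, time stands still between calls to the robot, and variables do not carry over. Pictures are saved under pics/ and viewed, and the job is handed in when it is done.

Besides the shell and the picture viewer there is one more tool, called after ">>>" as name(argument=value, ...) on one line, values as JSON. play_rows: Moves the arm, as the interface text tells. Its arguments: {"type":"object","properties":{"plan":{"type":"array","items":{"type":"array","items":{"type":"number"}}},"force":{"type":"number"}},"required":["plan"]}

```bash
mkdir -p pics; ls; cat > h.py <<'E'
import numpy as np, cv2
from bench import r
def save(p,name):
    cv2.imwrite('pics/'+name+'.png',p['pixels'])
def f(p): return 200/np.tan(np.radians(p['vfov'])/2)
def ray_world(p,u,v,z):
    c=np.array([(u-p['cx'])/f(p)*z,(v-p['cy'])/f(p)*z,z]); return np.array(p['R']).T@(c-np.array(p['t']))
def proj(p,X):
    c=np.array(p['R'])@np.array(X)+np.array(p['t']); return np.array([p['cx']+f(p)*c[0]/c[2],p['cy']+f(p)*c[1]/c[2]])
def cloud(p):
    z=p['z_map'];v,u=np.mgrid[0:400,0:640]
    c=np.stack([(u-p['cx'])/f(p)*z,(v-p['cy'])/f(p)*z,z],-1)
    return (c-np.array(p['t']))@np.array(p['R'])
E
python3 - <<'E'
from h import *
o=r.get_obs(); print(o)
for n in ['scene','top']:
    p=r.grab_frame(n); save(p,n+'0'); print(n,p['vfov'],p['cx'],p['cy'],p['R'],p['t'])
    np.savez(n+'0.npz',z_map=p['z_map'],pixels=p['pixels'],R=p['R'],t=p['t'],cx=p['cx'],cy=p['cy'],vfov=p['vfov'])
    for l in ['press','lever_axis','lever_ball','pawl_pivot','pawl_knob','housing','mallet','drill','bottle']:
        for d in r.pinpoint(p,l)[:3]:
            u,v=d['position'][0]*640,d['position'][1]*400
            ui,vi=min(int(u),639),min(int(v),399)
            z=p['z_map'][vi,ui]; print(l,round(d['conf'],2),round(u,1),round(v,1),ray_world(p,u,v,z).round(3))
E
```

```text
pics
{'clock': 0.0, 'joints': array([ 1.14589603,  0.4778061 ,  0.02233244,  1.55649881, -0.01149788,
        1.10925298, -0.08312091]), 'qvel': array([ 0.00012928, -0.00052532,  0.00114713, -0.00029897,  0.00020284,
        0.00087685, -0.00029211]), 'tau': array([-7.56933168e-04, -5.96438742e+01,  1.60780393e+00, -2.81191939e+01,
        1.24926565e-02,  9.35811287e-03, -3.12930081e-05]), 'tcp_pos': array([ 0.21008708, -0.64085398,  0.23830152]), 'orientation': array([ 0.97375192,  1.34418573, -0.97215162]), 'contact_force': array([ 0.28557185, -0.31288338, -0.39475729]), 'moment': array([-0.07760167,  0.02063539,  0.03050914]), 'grip_width': 0.08527477602917417}
scene 49.53477808473112 317.1200427558991 199.53335042804 [[ 0.74097376  0.67150283 -0.00646868]
 [ 0.52789471 -0.58840841 -0.6124563 ]
 [-0.41507236  0.45039926 -0.79047798]] [-0.35772879 -0.1746646   1.63089376]
press 0.72 327.0 181.9 [0.389 0.156 0.003]
press 0.7 336.4 260.7 [ 0.635 -0.082  0.042]
lever_axis 0.91 322.2 219.5 [ 0.587 -0.093  0.222]
lever_axis 0.52 374.2 184.3 [0.641 0.057 0.28 ]
lever_ball 0.96 373.5 183
[... 564 characters left out ...]
99852828 -0.00303312]
 [-0.97630818  0.05358045 -0.20964609]
 [ 0.20950006 -0.00839078 -0.97777263]] [0.02519236 0.55367094 1.23818465]
press 0.92 334.7 180.4 [ 0.576 -0.053  0.203]
lever_axis 0.67 339.3 184.3 [ 0.563 -0.066  0.203]
lever_ball 0.88 294.3 160.0 [0.621 0.064 0.286]
pawl_pivot 0.8 338.5 143.6 [ 0.767 -0.086  0.001]
pawl_knob 0.7 350.4 146.9 [ 0.667 -0.104  0.243]
housing 0.84 262.8 174.2 [0.653 0.189 0.046]
housing 0.72 317.4 249.0 [0.382 0.012 0.061]
housing 0.41 335.3 180.3 [ 0.576 -0.054  0.202]
mallet 0.68 200.0 247.0 [0.413 0.41  0.031]
drill 0.74 358.1 244.9 [ 0.391 -0.127  0.024]
drill 0.62 433.8 197.8 [ 0.54  -0.403  0.027]
bottle 0.78 432.6 162.4 [ 0.656 -0.4    0.069]
```

View pics/scene0.png

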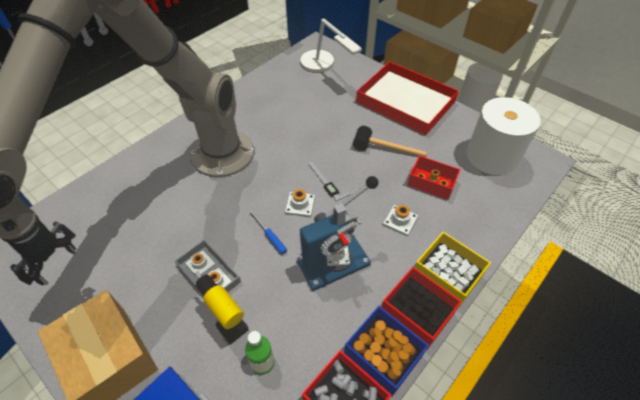

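View pics/top0.png

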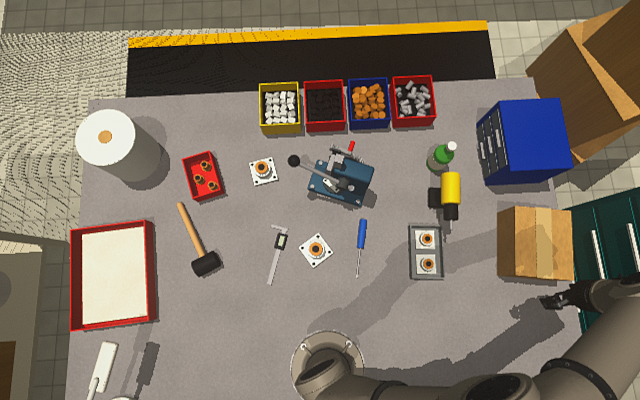

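```bash
python3 - <<'E'
from h import *
for n in ['scene','top']:
    im=np.load(n+'0.npz')['pixels']
    c=im[120:320,230:450] if n=='scene' else im[100:260,250:430]
    cv2.imwrite(f'pics/{n}0z.png',cv2.resize(c,None,fx=3.4 if n=='scene' else 3.6,fy=2.9 if 0 else (3 if n=='scene' else 3.6),interpolation=cv2.INTER_CUBIC))
E
```

```text
(no output)
```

View pics/scene0z.png

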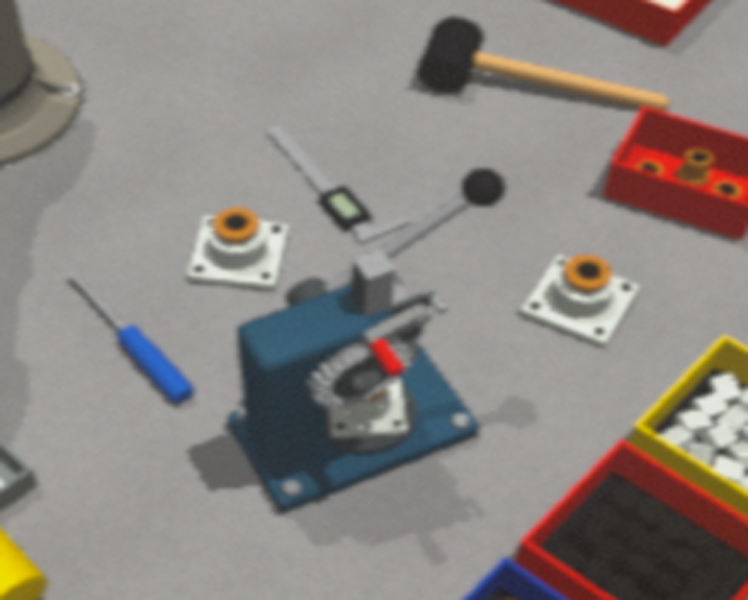

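View pics/top0z.png

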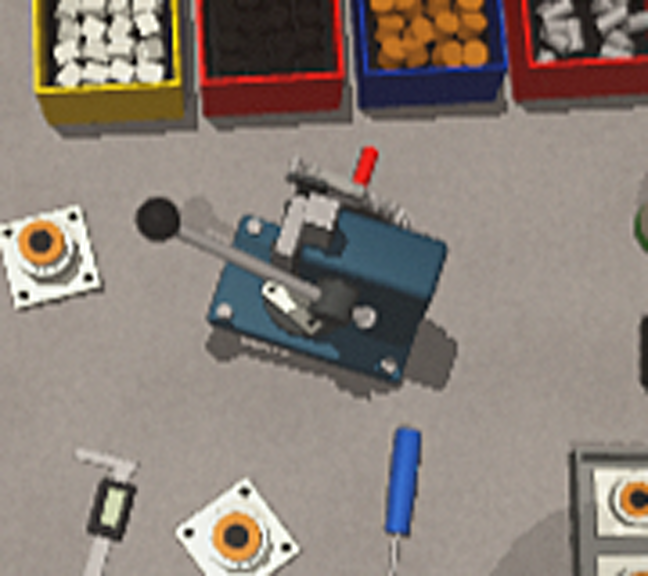

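```bash
cat > fit.py <<'E'
from h import *
P=[]
for n in ['scene','top']:
    p=np.load(n+'0.npz'); W=cloud(p)
    hsv=cv2.cvtColor(p['pixels'],cv2.COLOR_BGR2HSV)
    ok=p['z_map']>0
    reg=ok&(W[...,0]>.5)&(W[...,0]<.76)&(W[...,1]>-.25)&(W[...,1]<.15)&(W[...,2]>.01)&(W[...,2]<.32)
    blue=reg&(hsv[...,0]>90)&(hsv[...,0]<115)&(hsv[...,1]>90)
    B=W[blue]
    print(n,'blue z hist',np.histogram(B[:,2],bins=np.arange(0,.3,.01))[0])
    for nm,lo,hi in [('foot',.01,.035),('headtop',.215,.235)]:
        q=B[(B[:,2]>lo)&(B[:,2]<hi)]
        if len(q)>20: print(nm,len(q),np.median(q[:,2]),cv2.minAreaRect(q[:,:2].astype(np.float32)*1000))
    q=W[reg&~blue]
    ram=q[(q[:,2]>.265)&(q[:,2]<.295)]; print('hi',len(ram)); print(ram[:60].round(3).tolist())
    red=reg&((hsv[...,0]<8)|(hsv[...,0]>172))&(hsv[...,1]>150)&(W[...,2]>.15)
    q=W[red];print('red',len(q),q.mean(0),np.linalg.svd(q-q.mean(0))[2][0], q.min(0),q.max(0))
E
python3 fit.py
```

```text
scene blue z hist [  0  32 590   9   0   0   0   0   0   0   0   0   0   0   0   0   0   0
   0   1   8  40 577   5   0   0   0   0   0]
foot 631 0.024114948911571923 ((624.921142578125, -79.94279479980469), (194.4530487060547, 110.90172576904297), 66.82564544677734)
headtop 620 0.22473315739889171 ((605.9998168945312, -115.13259887695312), (111.01101684570312, 55.000953674316406), 70.82202911376953)
hi 253
[[0.615, 0.072, 0.281], [0.617, 0.075, 0.28], [0.621, 0.072, 0.286], [0.624, 0.073, 0.287], [0.625, 0.077, 0.285], [0.614, 0.065, 0.282], [0.616, 0.066, 0.283], [0.62, 0.066, 0.286], [0.621, 0.069, 0.283], [0.625, 0.067, 0.289], [0.626, 0.071, 0.286], [0.628, 0.072, 0.287], [0.631, 0.073, 0.288], [0.63, 0.079, 0.282], [0.613, 0.061, 0.28], [0.616, 0.061, 0.283], [0.619, 0.062, 0.285], [0.621, 0.064, 0.284], [0.623, 0.066, 0.284], [0.627, 0.065, 0.288], [0.629, 0.067, 0.288], [0.631, 0.069, 0.288], [0.631, 0.073, 0.284], [0.632, 0.076, 0.283], [0.635, 0.077, 0.284], [0.615, 0.06, 0.279], [0.619, 0.058, 0.284], [0.622, 0.058, 0.285], [0.625, 0.059, 0.287], [0.627, 0.061, 0.287], [0.
[... 2090 characters left out ...]
.282], [0.625, -0.06, 0.278], [0.624, -0.062, 0.283], [0.626, -0.065, 0.277], [0.625, -0.068, 0.279], [0.624, -0.071, 0.28], [0.624, -0.074, 0.281], [0.624, -0.077, 0.279], [0.624, -0.08, 0.279], [0.632, 0.082, 0.274], [0.629, 0.079, 0.281], [0.629, 0.076, 0.283], [0.628, 0.073, 0.284], [0.627, 0.07, 0.287], [0.627, 0.067, 0.285], [0.627, 0.064, 0.286], [0.627, 0.061, 0.285], [0.628, 0.059, 0.282], [0.629, 0.056, 0.278], [0.629, 0.053, 0.276], [0.622, -0.054, 0.28], [0.622, -0.056, 0.282], [0.623, -0.059, 0.278], [0.622, -0.062, 0.28]]
red 42 [ 0.67180612 -0.10689477  0.23880104] [-0.93459382  0.3551754   0.01961703] [ 0.65505205 -0.11640026  0.23380903] [ 0.68804118 -0.09687532  0.24396531]
```

```bash
cat > fit2.py <<'E'
from h import *
from scipy.optimize import least_squares
from scipy.spatial.transform import Rotation as Ro
for n in ['scene','top']:
    p=np.load(n+'0.npz'); W=cloud(p); ok=p['z_map']>0
    hsv=cv2.cvtColor(p['pixels'],cv2.COLOR_BGR2HSV)
    b=W[ok&(abs(W[...,0]-.63)<.05)&(abs(W[...,1]-.065)<.05)&(W[...,2]>.2)&(hsv[...,2]<60)]
    f_=lambda a:np.linalg.norm(b-a,axis=1)-.018
    s=least_squares(f_,b.mean(0)-[0,0,.01],loss='soft_l1',f_scale=.002); print(n,'ball',s.x.round(4),len(b),np.abs(s.fun).mean())
    q=W[ok&(abs(W[...,0]-.62)<.04)&(abs(W[...,1]+.065)<.04)&(W[...,2]>.25)]
    print('z hist',np.histogram(q[:,2],bins=np.arange(.25,.3,.005)))
    t=q[q[:,2]>.274]
    print('ramtop',len(t),t.mean(0).round(4),cv2.minAreaRect(t[:,:2].astype(np.float32)*1000))
    # lever bar
    print('max z left', W[ok&(W[...,1]<-.5)&(W[...,1]>-.8)&(W[...,0]>.3)&(W[...,0]<.9)][:,2].max(), W[ok&(W[...,1]<-.3)&(W[...,1]>-.5)&(W[...,0]>.3)&(W[...,0]<.9)][:,2].max())
o=r.get_obs(); R=Ro.from_rotvec(o['orientation']).as_matrix(); print(R.round(3))
E
python3 fit2.py
```

```text
scene ball [0.6277 0.0669 0.2699] 88 0.0013594285198742365
z hist (array([16, 25, 13, 18, 12, 26, 64,  0,  0]), array([0.25 , 0.255, 0.26 , 0.265, 0.27 , 0.275, 0.28 , 0.285, 0.29 ,
       0.295]))
ramtop 93 [ 0.6256 -0.0669  0.2804] ((624.4892578125, -66.71351623535156), (25.590343475341797, 26.204505920410156), 67.89344024658203)
max z left 0.1950436937769258 0.19474898587665526
top ball [0.6241 0.0676 0.2681] 104 0.0009743086285749782
z hist (array([23, 11,  4,  4,  8, 41, 33,  0,  0]), array([0.25 , 0.255, 0.26 , 0.265, 0.27 , 0.275, 0.28 , 0.285, 0.29 ,
       0.295]))
ramtop 74 [ 0.6194 -0.0645  0.2796] ((619.4500732421875, -64.6473388671875), (24.634502410888672, 23.747127532958984), 68.04460906982422)
max z left 0.19577612786020646 0.19232559560136708
[[ 0.     0.95   0.312]
 [-0.     0.312 -0.95 ]
 [-1.     0.     0.   ]]
```

>>> play_rows(plan=[[1, 0, 0, 0.05, 0], [1, 0, 0, 0.1, 0], [1, 0.03, 0.03, 0.15, 0], [1, 0.06, 0.07, 0.17, -0.1], [0.5, 0.09, 0.105, 0.17, -0.2], [0.3, 0.12, 0.14, 0.17, -0.3], [0, 0.15, 0.175, 0.17, -0.4], [0, 0.18, 0.21, 0.17, -0.5], [0, 0.21, 0.245, 0.17, -0.6], [0, 0.24, 0.28, 0.17, -0.705]])

```text
clock: 2.0
tcp_pos: [0.4513, -0.3596, 0.4096]
orientation: [1.492, 0.997, -1.492]
contact_force: [0.4, -0.7, -0.8]
grip_width: 0.0427
```

>>> play_rows(plan=[[0, 0.03, 0.035, 0, 0], [0, 0.06, 0.07, 0, 0], [0, 0.09, 0.105, 0, 0], [0, 0.12, 0.14, 0, 0], [0, 0.15, 0.175, 0, 0], [0, 0.18, 0.21, 0, 0], [0, 0.2, 0.23, 0, 0], [0, 0.22, 0.25, 0, 0], [0, 0.22, 0.25, 0, 0], [0, 0.22, 0.25, 0, 0]])

```text
clock: 3.0
tcp_pos: [0.6704, -0.1111, 0.4089]
orientation: [1.488, 1.001, -1.489]
contact_force: [-1.0, -0.8, 0.3]
grip_width: 0.0429
```

```bash
cat > wr.py <<'E'
from h import *
import sys
from scipy.spatial.transform import Rotation as Ro
tag=sys.argv[1]
o=r.get_obs(); R=Ro.from_rotvec(o['orientation']).as_matrix(); print(o['clock'],o['tcp_pos'].round(4),R.round(3).tolist(),o['contact_force'].round(2),o['grip_width'],o['joints'].round(2))
p=r.grab_frame('wrist'); save(p,tag)
T=np.array(p['tool_from_camera'])
z=p['z_map'];v,u=np.mgrid[0:400,0:640]
c=np.stack([(u-p['cx'])/f(p)*z,(v-p['cy'])/f(p)*z,z],-1)
W=(c@T[:3,:3].T+T[:3,3])@R.T+o['tcp_pos']
np.savez(tag+'.npz',W=W,z=z,pixels=p['pixels'])
hsv=cv2.cvtColor(p['pixels'],cv2.COLOR_BGR2HSV)
red=(z>0)&((hsv[...,0]<8)|(hsv[...,0]>172))&(hsv[...,1]>140)&(W[...,2]>.15)&(W[...,0]<.74)&(W[...,0]>.6)
q=W[red]
if len(q)>5:
  print('red',len(q),q.mean(0).round(4),np.median(q,0).round(4),cv2.minAreaRect(q[:,:2].astype(np.float32)*1000),np.percentile(q[:,2],[5,50,95]))
E
python3 wr.py w1
```

```text
3.0 [ 0.6704 -0.1111  0.4089] [[-0.001, 0.926, -0.378], [-0.0, -0.378, -0.926], [-1.0, -0.001, 0.0]] [-1.   -0.81  0.29] 0.042873766556405714 [ 0.21  0.4  -0.2   1.29  0.08  1.45 -1.95]
red 372 [ 0.6735 -0.1098  0.2404] [ 0.6735 -0.11    0.2401] ((679.8726806640625, -85.00599670410156), (66.56914520263672, 32.557579040527344), 74.50157928466797) [0.23651134 0.24009235 0.24171447]
```

View pics/w1.png

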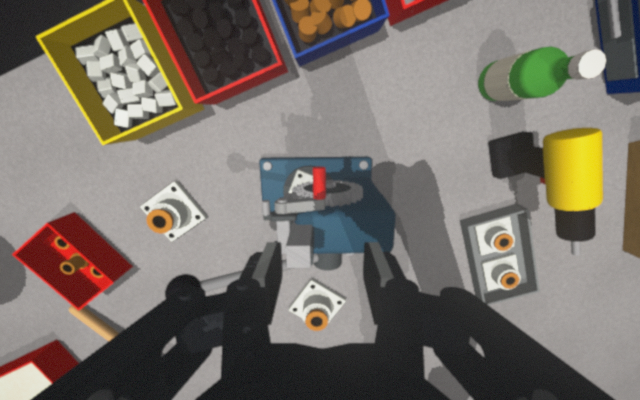

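```bash
python3 - <<'E'
from h import *
d=np.load('w1.npz');W,z=d['W'],d['z']
hsv=cv2.cvtColor(d['pixels'],cv2.COLOR_BGR2HSV)
red=(z>0)&((hsv[...,0]<8)|(hsv[...,0]>172))&(hsv[...,1]>140)&(abs(W[...,0]-.673)<.03)&(abs(W[...,1]+.11)<.03)&(W[...,2]>.2)
q=W[red];a=q[:,:2]-[.622,-.0655]
X=np.array([-.378,-.926]);Y=np.array([.926,-.378])
print(len(q),np.percentile(a@X,[2,50,98]),np.percentile(a@Y,[2,50,98]),np.percentile(q[:,2],[2,50,98]))
# ram top
t=W[(z>0)&(W[...,2]>.272)&(W[...,2]<.29)&(abs(W[...,0]-.622)<.03)&(abs(W[...,1]+.0655)<.03)]
print(len(t),t.mean(0),cv2.minAreaRect(t[:,:2].astype(np.float32)*1000))
E
```

```text
371 [0.01546069 0.02184591 0.02816028] [0.04821398 0.06417822 0.07975414] [0.23533764 0.24009011 0.24195005]
673 [ 0.62269431 -0.06847243  0.28023744] ((621.3129272460938, -67.83097839355469), (25.78362464904785, 24.367734909057617), 68.09662628173828)
```

>>> play_rows(plan=[[-0.3, 0.005, 0, -0.04, 0], [-0.3, 0.005, 0, -0.08, 0], [-0.3, 0.005, 0, -0.12, 0], [-0.3, 0.005, 0, -0.145, 0], [-0.3, 0.005, 0, -0.165, 0], [-0.3, 0.005, 0, -0.18, 0], [-0.3, 0.005, 0, -0.185, 0], [-0.3, 0.005, 0, -0.185, 0], [-0.3, 0.005, 0, -0.185, 0]])

```text
clock: 3.95
tcp_pos: [0.6759, -0.1117, 0.2257]
orientation: [1.49, 0.998, -1.488]
contact_force: [1.0, -0.3, -0.2]
grip_width: 0.03
```

```bash
python3 wr.py w2
```

```text
3.95 [ 0.6759 -0.1117  0.2257] [[0.002, 0.925, -0.379], [-0.0, -0.379, -0.925], [-1.0, 0.002, -0.001]] [ 0.96 -0.29 -0.22] 0.030021568441556082 [ 0.21  0.51 -0.2   1.53  0.11  1.11 -1.97]
red 1938 [ 0.6748 -0.1105  0.2392] [ 0.6753 -0.1107  0.2398] ((672.2648315429688, -109.43737030029297), (13.49026107788086, 34.65237045288086), 68.04388427734375) [0.23451345 0.23981115 0.24140343]
```

View pics/w2.png

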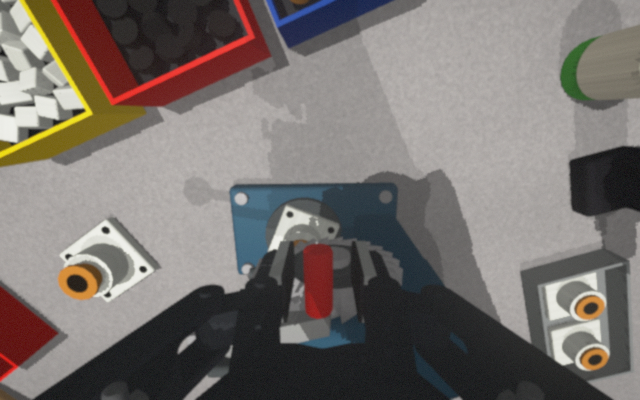

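>>> play_rows(force=25, plan=[[-1, 0, 0, 0, 0], [-1, 0, 0, 0, 0], [-1, 0, 0, 0, 0], [-1, 0, 0, 0, 0], [-1, 0, 0, 0, 0], [-1, -0.0003, -0.0008, 0.0085, 0], [-1, 0.0002, 0.0005, 0.0189, 0], [-1, 0.0002, 0.0005, 0.0189, 0], [-1, 0.0002, 0.0005, 0.0189, 0]])

```text
clock: 4.9
tcp_pos: [0.6763, -0.1105, 0.2433]
orientation: [1.49, 0.999, -1.487]
contact_force: [4.3, 2.1, 1.4]
grip_width: 0.0128
```

```bash
python3 wr.py w3
```

```text
4.9 [ 0.6763 -0.1105  0.2433] [[0.002, 0.926, -0.378], [0.0, -0.378, -0.926], [-1.0, 0.002, -0.001]] [4.26 2.06 1.42] 0.012824124240720245 [ 0.21  0.5  -0.2   1.51  0.11  1.14 -1.97]
red 1898 [ 0.6744 -0.111   0.2542] [ 0.6749 -0.1112  0.2548] ((672.1817626953125, -110.2467041015625), (13.589757919311523, 34.39897537231445), 68.10597229003906) [0.24920257 0.25480843 0.25637921]
```

View pics/w3.png

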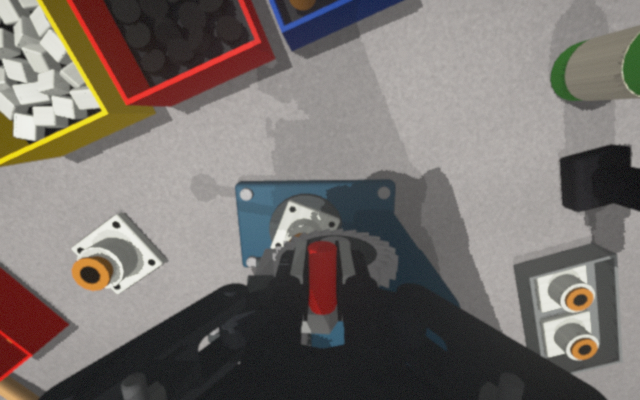

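>>> play_rows(plan=[[-1, 0.0007, 0.0018, 0.007, 0], [-1, 0.0018, 0.0044, 0.0131, 0], [-1, 0.0029, 0.0072, 0.0176, 0], [-1, 0.0042, 0.0103, 0.0214, 0], [-1, 0.0057, 0.014, 0.0248, 0], [-1, 0.0073, 0.018, 0.0277, 0], [-1, 0.0091, 0.0224, 0.03, 0], [-1, 0.011, 0.0269, 0.0317, 0], [-1, 0.011, 0.0269, 0.0317, 0]])

```text
clock: 5.85
tcp_pos: [0.6847, -0.0908, 0.2777]
orientation: [1.486, 0.99, -1.497]
contact_force: [-8.5, -10.8, 15.2]
grip_width: 0.0128
```

```bash
python3 wr.py w4
```

```text
5.85 [ 0.6847 -0.0908  0.2777] [[-0.002, 0.923, -0.384], [-0.009, -0.384, -0.923], [-1.0, 0.001, 0.009]] [ -8.52 -10.76  15.16] 0.012829048030781874 [ 0.18  0.49 -0.2   1.46  0.11  1.21 -2.01]
red 1731 [ 0.6822 -0.0914  0.2836] [ 0.6828 -0.0915  0.2843] ((679.7212524414062, -90.0039291381836), (14.070208549499512, 35.16974639892578), 67.9580078125) [0.27887198 0.28426403 0.28584432]
```

View pics/w4.png

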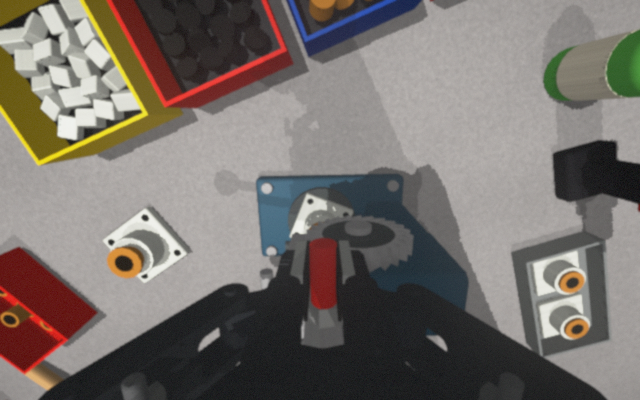

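>>> play_rows(plan=[[-0.55, 0, 0, -0.002, 0], [-0.55, 0, 0, -0.002, 0], [-0.55, 0, 0, -0.002, 0], [-0.55, 0.0015, 0.0035, -0.002, 0], [-0.55, 0.003, 0.007, -0.002, 0], [-0.55, 0.0045, 0.011, -0.002, 0], [-0.55, 0.006, 0.0145, -0.002, 0], [-0.55, 0.0075, 0.018, -0.002, 0], [-0.55, 0.009, 0.0215, -0.002, 0], [-0.55, 0.009, 0.0215, -0.002, 0]])

```text
clock: 6.9
tcp_pos: [0.6957, -0.0613, 0.2729]
orientation: [1.489, 1.001, -1.488]
contact_force: [-0.2, -0.1, -0.1]
grip_width: 0.0195
```

```bash
python3 wr.py w5
```

```text
6.9 [ 0.6957 -0.0613  0.2729] [[0.0, 0.926, -0.377], [0.001, -0.377, -0.926], [-1.0, -0.0, -0.001]] [-0.2  -0.05 -0.07] 0.01951084756840246 [ 0.14  0.5  -0.21  1.44  0.11  1.21 -2.04]
red 1887 [ 0.6949 -0.0596  0.2851] [ 0.6953 -0.0597  0.2858] ((692.4588623046875, -58.25559997558594), (13.272035598754883, 34.478302001953125), 68.16390228271484) [0.27994748 0.28575239 0.28731847]
```

View pics/w5.png

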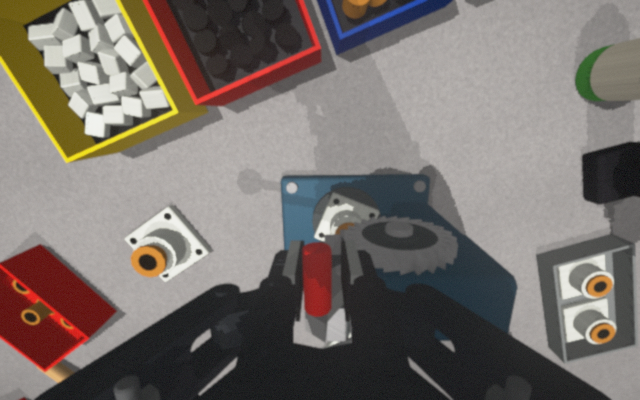

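>>> play_rows(plan=[[-0.25, 0, 0, 0, 0], [-0.25, 0, 0, 0, 0], [-0.25, 0, 0, 0.02, 0], [-0.25, 0, 0, 0.05, 0], [-0.25, 0, 0, 0.09, 0], [-0.25, 0, 0.02, 0.11, 0], [-1, -0.02, 0.06, 0.11, 0], [-1, -0.045, 0.1, 0.11, 0], [-1, -0.068, 0.127, 0.11, 0], [-1, -0.068, 0.127, 0.11, 0]])

```text
clock: 7.95
tcp_pos: [0.6247, 0.0705, 0.384]
orientation: [1.485, 1.007, -1.482]
contact_force: [0.0, -0.4, -0.4]
grip_width: 0.0001
```

```bash
python3 wr.py w6; python3 - <<'E'
from h import *
for n in ['scene','top']:
    p=r.grab_frame(n); im=p['pixels'];save(p,n+'1')
    c=im[120:300,260:440] if n=='scene' else im[100:260,250:430]
    cv2.imwrite(f'pics/{n}1z.png',cv2.resize(c,None,fx=3,fy=3,interpolation=cv2.INTER_CUBIC))
E
```

```text
7.95 [0.6247 0.0705 0.384 ] [[0.0, 0.929, -0.371], [0.003, -0.371, -0.929], [-1.0, -0.001, -0.002]] [ 0.01 -0.41 -0.42] 0.00014327561141483155 [-0.01  0.32 -0.27  1.46  0.08  1.37 -2.23]
red 941 [ 0.6935 -0.0552  0.2851] [ 0.6937 -0.0554  0.2851] ((669.1341552734375, 20.25347137451172), (31.03028678894043, 189.2814483642578), 17.48207664489746) [0.28129646 0.28514197 0.28684815]
```

View pics/w6.png

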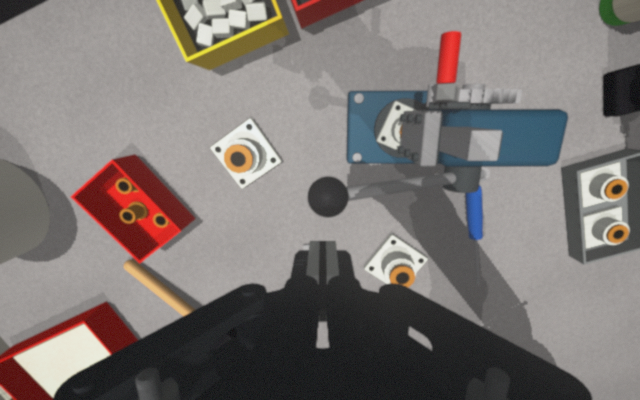

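View pics/scene1z.png

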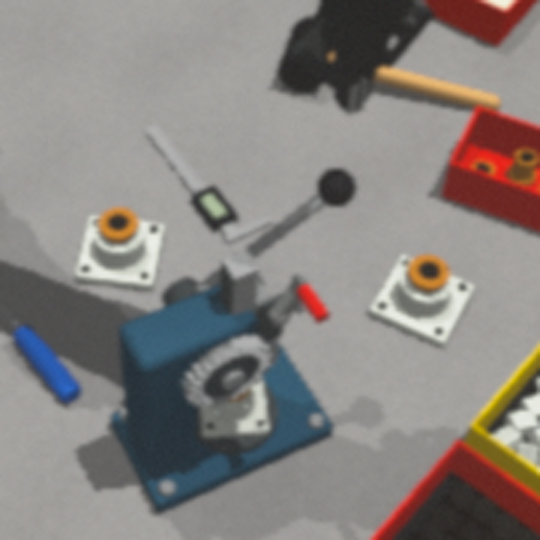

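```bash
cat > ball.py <<'E'
from h import *
import sys
from scipy.optimize import least_squares
d=np.load(sys.argv[1]+'.npz');W,z=d['W'],d['z']
zl=float(sys.argv[2]) if len(sys.argv)>2 else .2
hsv=cv2.cvtColor(d['pixels'],cv2.COLOR_BGR2HSV)
v,u=np.mgrid[0:400,0:640]
m=(z>0)&(v<225)&(hsv[...,2]<70)&(abs(W[...,0]-.63)<.045)&(abs(W[...,1]-.065)<.045)&(W[...,2]>zl)
b=W[m];s=least_squares(lambda a:np.linalg.norm(b-a,axis=1)-.018,b.mean(0)-[0,0,.01],loss='soft_l1',f_scale=.002)
c=s.x;a=c[:2]-[.622,-.067];X=np.array([-.378,-.926]);Y=np.array([.926,-.378])
print(len(b),c.round(4),np.abs(s.fun).mean(),'press',(a@X).round(4),(a@Y).round(4),'e',np.degrees(np.arctan2(c[2]-.185,.03-a@X)))
E
python3 ball.py w6
```

```text
1163 [0.6245 0.0646 0.269 ] 0.00039138336010139947 press -0.1228 -0.0474 e 28.806783984493386
```

>>> play_rows(plan=[[-1, -0.002, 0, -0.04, 0], [-1, -0.002, 0, -0.07, 0], [-1, -0.002, 0, -0.085, 0], [-1, 0, 0.005, -0.1, 0], [-1, 0.002, 0.0095, -0.112, 0], [-1, 0.0035, 0.0135, -0.127, 0], [-1, 0.005, 0.017, -0.142, 0], [-1, 0.0055, 0.0185, -0.157, 0], [-1, 0.006, 0.0195, -0.172, 0], [-1, 0.006, 0.0195, -0.172, 0]])

```text
clock: 9.1
tcp_pos: [0.6324, 0.0838, 0.2083]
orientation: [1.486, 1.001, -1.492]
contact_force: [-0.8, 0.4, -0.4]
grip_width: -0.0001
```

```bash
python3 wr.py w7; python3 ball.py w7 .1
```

```text
9.1 [0.6324 0.0838 0.2083] [[-0.003, 0.926, -0.378], [-0.001, -0.378, -0.926], [-1.0, -0.003, 0.002]] [-0.82  0.39 -0.39] -6.814886306063348e-05 [-0.03  0.46 -0.26  1.66  0.14  1.04 -2.3 ]
407 [0.6322 0.0847 0.1818] 0.00026595079205890743 press -0.1444 -0.0479 e -1.0515705786613998
```

View pics/w7.png

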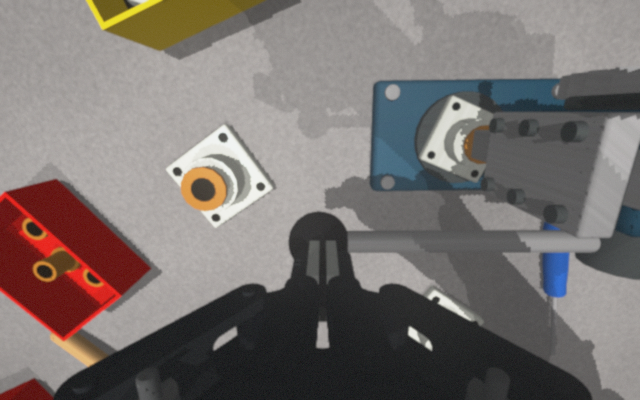

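>>> play_rows(plan=[[-1, 0, 0, -0.008, 0], [-1, 0, 0, -0.016, 0], [-1, -0.0005, -0.001, -0.024, 0], [-1, -0.001, -0.0025, -0.032, 0], [-1, -0.0015, -0.004, -0.039, 0], [-1, -0.0022, -0.0055, -0.046, 0], [-1, -0.003, -0.0075, -0.053, 0], [-1, -0.004, -0.0095, -0.06, 0], [-1, -0.005, -0.012, -0.067, 0], [-1, -0.005, -0.012, -0.067, 0]])

```text
clock: 10.15
tcp_pos: [0.6295, 0.0727, 0.1447]
orientation: [1.492, 0.999, -1.486]
contact_force: [1.4, 0.6, 2.8]
grip_width: 0.0002
```

```bash
python3 wr.py w8; python3 ball.py w8 .06
```

```text
10.15 [0.6295 0.0727 0.1447] [[0.003, 0.926, -0.378], [0.001, -0.378, -0.926], [-1.0, 0.002, -0.002]] [1.45 0.56 2.79] 0.0002444349156380519 [-0.03  0.52 -0.26  1.73  0.16  0.91 -2.3 ]
298 [0.6275 0.0725 0.1192] 0.0002377243257871768 press -0.1313 -0.0477 e -22.186180065637128
```

View pics/w8.png

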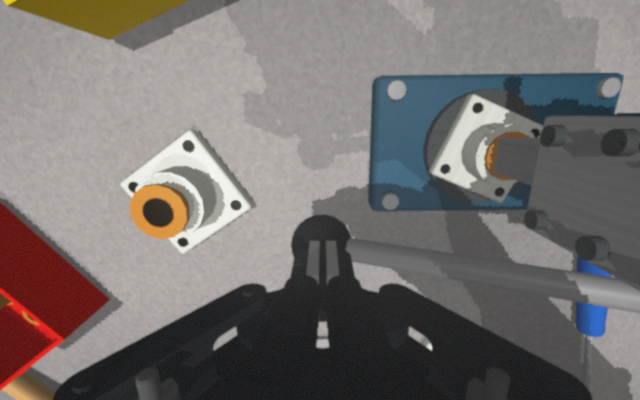

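>>> play_rows(plan=[[-1, -0.0005, -0.0015, -0.004, 0], [-1, -0.001, -0.003, -0.008, 0], [-1, -0.0012, -0.0035, -0.011, 0], [-1, -0.0012, -0.0035, -0.013, 0], [-1, -0.0012, -0.0035, -0.013, 0], [-1, -0.0012, -0.0035, -0.013, 0]])

```text
clock: 10.8
tcp_pos: [0.6277, 0.0683, 0.132]
orientation: [1.49, 0.999, -1.488]
contact_force: [-0.7, 1.2, 6.6]
grip_width: -0.0002
```

```bash
python3 wr.py w9; python3 ball.py w9 .06
```

```text
10.8 [0.6277 0.0683 0.132 ] [[0.001, 0.925, -0.379], [-0.0, -0.379, -0.925], [-1.0, 0.001, -0.0]] [-0.68  1.15  6.62] -0.00019282777498758413 [-0.02  0.53 -0.25  1.74  0.16  0.88 -2.3 ]
304 [0.6254 0.0672 0.1067] 0.00022869844054192545 press -0.1256 -0.0476 e -26.721956028967327
```

>>> play_rows(plan=[[-1, -0.0003, -0.0007, -0.003, 0], [-1, -0.0005, -0.001, -0.006, 0], [-1, -0.0005, -0.001, -0.008, 0], [-1, -0.0005, -0.001, -0.008, 0], [-1, -0.0005, -0.001, -0.008, 0]])

```text
clock: 11.35
tcp_pos: [0.6269, 0.066, 0.1256]
orientation: [1.489, 0.997, -1.49]
contact_force: [-6.5, -1.7, 19.8]
grip_width: -0.0001
```

```bash
python3 wr.py w10; python3 ball.py w10 .06
```

```text
11.35 [0.6269 0.066  0.1256] [[0.001, 0.925, -0.38], [-0.002, -0.38, -0.925], [-1.0, 0.001, 0.002]] [-6.49 -1.71 19.79] -0.00011620931608448878 [-0.02  0.54 -0.25  1.75  0.17  0.87 -2.31]
291 [0.6242 0.0643 0.1006] 0.00022065979855496773 press -0.1224 -0.0476 e -28.971023920930648
```

View pics/w10.png

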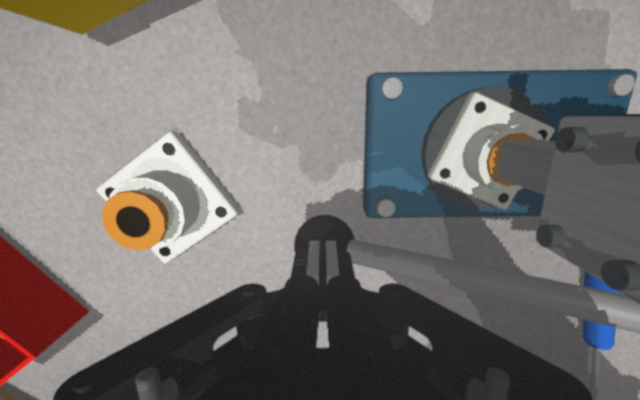

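>>> play_rows(plan=[[-1, 0, 0, -0.003, 0], [-1, 0, 0, -0.005, 0], [-1, 0, 0, -0.005, 0], [-1, 0, 0, -0.005, 0]])

```text
clock: 11.8
tcp_pos: [0.6264, 0.0645, 0.1217]
orientation: [1.488, 0.995, -1.493]
contact_force: [-11.7, -5.7, 30.6]
grip_width: -0.0003
```

```bash
python3 wr.py w11; python3 ball.py w11 .06
```

```text
11.8 [0.6264 0.0645 0.1217] [[-0.001, 0.925, -0.381], [-0.004, -0.381, -0.925], [-1.0, 0.001, 0.004]] [-11.71  -5.69  30.64] -0.0002603814296671081 [-0.02  0.54 -0.25  1.75  0.17  0.87 -2.31]
288 [0.6235 0.0623 0.0966] 0.00023455179530274944 press -0.1203 -0.0475 e -30.451429143096917
```

>>> play_rows(plan=[[-1, 0, 0, 0.005, 0], [-1, 0, 0, 0.012, 0], [-1, 0, 0, 0.025, 0], [-1, 0, 0, 0.06, 0], [-1, 0, 0.02, 0.1, 0], [-1, 0, 0.05, 0.15, 0], [-1, -0.03, 0.09, 0.2, 0], [-1, -0.06, 0.13, 0.23, 0], [-1, -0.09, 0.17, 0.25, 0], [-1, -0.09, 0.17, 0.25, 0]])

```text
clock: 12.85
tcp_pos: [0.5349, 0.2396, 0.3701]
orientation: [1.489, 1.001, -1.487]
contact_force: [0.6, 0.2, 1.0]
grip_width: -0.0005
```

```bash
python3 - <<'E'
from h import *
from scipy.optimize import least_squares
print(r.get_obs()['contact_force'],r.get_obs()['tcp_pos'])
for n in ['scene','top']:
    p=r.grab_frame(n); im=p['pixels'];save(p,n+'2')
    c=im[160:300,290:430] if n=='scene' else im[100:260,250:430]
    cv2.imwrite(f'pics/{n}2z.png',cv2.resize(c,None,fx=3.7,fy=3.7,interpolation=cv2.INTER_CUBIC))
    W=cloud(p);ok=p['z_map']>0
    q=W[ok&(abs(W[...,0]-.622)<.016)&(abs(W[...,1]+.066)<.016)&(W[...,2]>.24)]
    print(n,'ram z',np.percentile(q[:,2],[50,75,95]) if len(q) else None)
    hsv=cv2.cvtColor(p['pixels'],cv2.COLOR_BGR2HSV)
    b=W[ok&(abs(W[...,0]-.625)<.05)&(abs(W[...,1]-.06)<.04)&(W[...,2]>.07)&(W[...,2]<.16)&(hsv[...,2]<60)]
    s=least_squares(lambda a:np.linalg.norm(b-a,axis=1)-.018,b.mean(0)-[0,0,.01],loss='soft_l1',f_scale=.002); print(n,'ball',s.x.round(4),len(b))
    # red knob
    red=ok&((hsv[...,0]<8)|(hsv[...,0]>172))&(hsv[...,1]>140)&(abs(W[...,0]-.69)<.05)&(abs(W[...,1]+.06)<.05)&(W[...,2]>.15)
    print('knob',W[red].mean(0).round(4),red.sum())
    # housing silver points on flange top z~.045
    h=W[ok&(abs(W[...,0]-.622)<.06)&(abs(W[...,1]+.066)<.06)&(abs(W[...,2]-.045)<.006)&(hsv[...,1]<70)]
    p0=np.load(n+'0.npz');W0=cloud(p0);hs0=cv2.cvtColor(p0['pixels'],cv2.COLOR_BGR2HSV)
    h0=W0[(p0['z_map']>0)&(abs(W0[...,0]-.622)<.06)&(abs(W0[...,1]+.066)<.06)&(abs(W0[...,2]-.045)<.006)&(hs0[...,1]<70)]
    for a in (h0,h): print(len(a),np.percentile(a,[5,50,95],axis=0).round(4).tolist() if len(a) else '')
E
```

```text
[0.59922736 0.24855575 1.00349567] [0.53490687 0.2395648  0.37008848]
scene ram z [0.26150803 0.26363981 0.26545473]
scene ball [0.6258 0.0663 0.1035] 37
knob [ 0.6953 -0.0567  0.2844] 64
200 [[0.6115, -0.1025, 0.0413], [0.6396, -0.0787, 0.0452], [0.6618, -0.0343, 0.0497]]
198 [[0.6121, -0.1053, 0.0404], [0.64, -0.0798, 0.045], [0.6635, -0.0349, 0.0494]]
top ram z [0.26171854 0.26313558 0.26540228]
top ball [0.6246 0.0686 0.1019] 71
knob [ 0.6919 -0.0542  0.2834] 47
81 [[0.5759, -0.0668, 0.0399], [0.6004, -0.0436, 0.0438], [0.6202, -0.0231, 0.0476]]
57 [[0.5756, -0.1124, 0.0397], [0.5939, -0.0502, 0.0437], [0.6274, -0.0307, 0.048]]
```

View pics/scene2z.png

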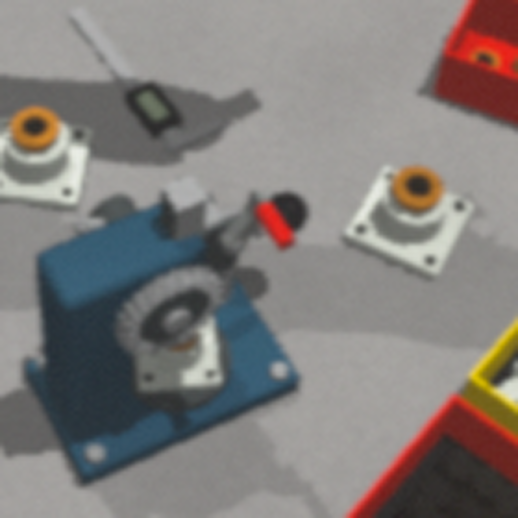

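View pics/top2z.png

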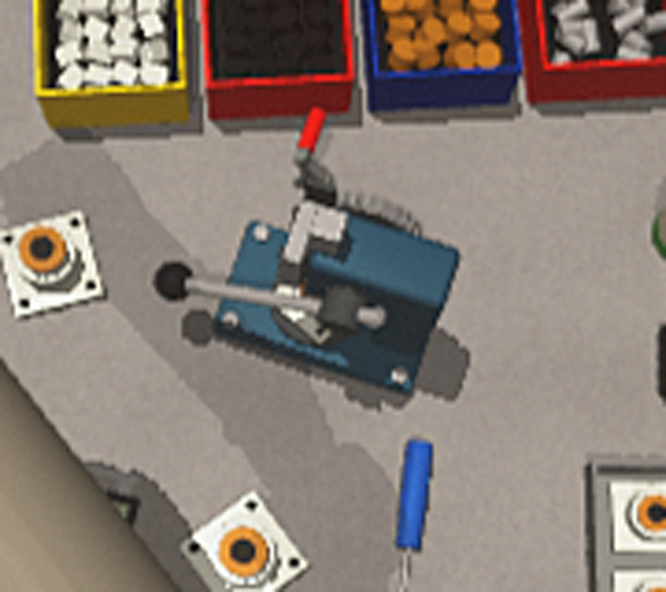

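```bash
python3 -c "
from h import *
print(r.hand_in(), r.get_obs()['clock'])"
```

```text
the job is handed in; nothing more can be done
the job is handed in; nothing more can be done
```

I threw the pawl over onto its stop, pushed the lever down until the press went solid, let go, backed the arm clear and handed in at about 13 s.

**Pawl:** The knob is where it should be on its stop, about 17 mm to the front of the pivot and 36–37 mm above it. It was still there in the last pictures. I gripped the knob for the first part of the swing. Midway the grip resisted, with about 20 N on the tool, so I loosened the jaws and pushed the knob over with one finger.

**Bush:** The force at the ball went from about 7 N to 20 N and then 31 N, which I took as the flange sitting home. After letting go, the ball sat at about 102–103 mm, a shaft angle of about 1.10 rad. The ram top was at about 263 mm, which agrees with that angle. I could not see the flange directly, so that it is home rests on these readings.

**Disagreements:**
- The shaft angle came out at 1.10 rad against the stated 1.05 or so.
- The stop felt springy rather than hard. The ball moved about 4 mm more between 20 N and 31 N, then came back about 6 mm on release.

**Housing and bench:**
- In the scene camera the housing's median position was within about 1 mm of where it started. The top camera's housing points were too patchy to compare, because the lever crossed its view.
- I saw nothing else knocked about. I did not measure the other things one by one.
- The contact force read about 1 N with the arm clear.

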